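Lock a specimen mount in the clamping fixture with its cam lever

TASK

Get the specimen mount that lies on the fixture plate ready for the hardness test: with a fingertip slide it gently home along the steel fence into the corner where fence and end stop meet, the lever still open. Then push the ball-ended lever round with one finger, all the way to its stop pin, so that the cam locks the mount in the corner, and leave it so. Only push: the mount stays flat on the plate, never lifted, and the things lying round the fixture stay where they are.

Things in the scene. Friction and masses are not known exactly. Their poses are not given: they have to be found in the camera images.
- fixture: Clamping fixture, fixed to the bench: bright metal plate 150 (x) x 110 (y) x 12 mm, origin at the centre of its underside. Its +x points from the loading end to the end stop (roughly away from the robot), +y to the lever's side. Two dark steel rails on its top meet in a corner nest at the far right. Left of it stands the tall cream hardness tester (x over 0.43 m, y over 0.15 m): keep the arm clear of it
- fence (a point): Middle of the top edge of the fence's guiding face, at (4, -25, 21) mm in the fixture's frame. The fence is a steel rail 82 mm long (along the fixture's x, from -37 to +45), 16 mm wide, 9 mm high over the plate's top; its guiding face looks to +y
- end_stop (a point): Middle of the top edge of the end stop's face, at (45, -4, 21) mm in the fixture's frame. The end stop is a steel rail 44 mm long (along the fixture's y, from -26 to +18), 14 mm wide, 9 mm high over the plate's top; its face looks to -x
- seat (a point): Where the centre of the mount's underside is when the mount is home in the corner, touching fence and end stop; on the plate's top, with the fixture's axes, at (30, -10, 12) mm in the fixture's frame
- pivot (a point): Vertical axis of the lever and its cam, at half height of the lever bar; at (-3, 18, 38) mm in the fixture's frame, to the left of the mount's path
- ball (a point): Centre of the black ball (22 mm diameter) at the lever's free end, 85 mm from the pivot, 38 mm over the bench. The bar from pivot to ball is a straight level steel rod 9 mm thick, its underside 33.5 mm over the bench, above the rails and the mount's top (31 mm)
- stop_pin (a point): Top of the stop pin, 7 mm thick, 42 mm over the bench, 46 mm from the pivot, fixed on the plate; the bar rests against it when the lever is closed
- cam_lever (a joint): Lever angle in rad: 0 = fully open, grows clockwise seen from above, 2.34 = closed on the stop pin. At angle a the lever points 2.88 - a rad counter-clockwise from the fixture's +x: open to the loading end, then over +y, closed 0.54 rad off +x. Starts at 0 to 0.6; light friction, about 1 N at the ball turns it and it stays where it is left
- cam (a point): Centre of the steel eccentric under the lever's hub, turning with it: disc 36 mm diameter, 12 mm off the pivot, 13.5 to 21.5 mm over the bench. With the lever under 0.7 it clears the path of a mount on the fence by 4 mm or more; from about 1.9 on it presses a seated mount into the corner and draws it fully home (about 3 N at the ball, 5 N halfway along the bar), passes dead centre at 2.27 and stays locked at the stop
- mount: The specimen mount to be clamped: brown resin cylinder, 30 mm diameter, 19 mm high, about 50 g, with a small bright patch on its top, loose on the plate near the loading end, 45 to 75 mm short of the corner; origin at the centre of its underside
- spare_mount: Bystander: another, black resin mount, 30 mm diameter, 17 mm high, on the bench near the fixture; origin at the centre of its underside
- loupe: Bystander: black stand loupe, 40 mm diameter, 34 mm high, on the bench near the fixture; origin at the centre of its underside
- hex_key: Bystander: black hexagon key, 72 x 24 x 6 mm, flat on the bench beside the fence; origin at the centre of its underside
- tweezers: Bystander: steel tweezers, 127 x 12 x 9 mm, flat on the bench; origin at the centre of the underside
Things that resemble listed ones, but are neither listed nor needed, are in the scene too. Leave any pink look-alike of the mount alone.

How it is judged:
On the way:
1. the mount is slid home into the corner while the lever is still open (horizontal distance between mount and seat below 0.008 m and value of joint cam_lever below 1.2 rad), for 0.2 s.
At the end, for the whole second after the job is handed in: The mount lies flat in the corner, its centre within 2 mm of the seat along both rails; the lever stands within 0.1 rad of its stop (angle over 2.24) and the cam presses on the mount with more than 3 N; everything is at rest and the robot is clear (x of mount in the frame of seat between -0.002 and 0.002 m and y of mount in the frame of seat between -0.002 and 0.002 m and z of mount in the frame of seat below 0.002 m and angle between mount's own z axis and vertical below 0.06 rad and value of joint cam_lever above 2.24 rad and contact force between cam_lever and mount above 3 N and linear speed of mount below 0.01 m/s); the robot touches nothing.
It fails at once if the mount is lifted off the plate or tipped (z of mount in the frame of seat above 0.006 m or angle between mount's own z axis and vertical above 0.35 rad).
It fails at once if the mount is gripped or rammed: more than 40 N between fingers and mount (contact force between the fingers and mount above 40 N).
It fails at once if the mount is pushed off the plate (z of mount in the frame of seat below -0.006 m).
It fails at once if something lying round the fixture (second mount, loupe, hex key, tweezers) is moved more than 15 mm (distance of any of spare_mount, loupe, hex_key, tweezers from where it was at the start of the episode above 0.015 m).
It also fails if it takes over 51 s, if anything falls off the work surface, if the arm or the gripper's body presses on something with over 40 N, if the wrist force passes 120 N, or if a joint passes its speed limit or range.

ROBOT

A 6-joint arm with a two-finger parallel gripper is mounted at the origin on a cart in front of the work surface, level with it; the furniture and walls round the work are solid. World frame = base frame: x ahead of the robot, y to its left, z up, the work surface at z = 0. Lengths are in m, angles in rad, forces in N, time in s.
With the tool pointing down it reaches from about 0.275 to 0.725 m from the base axis. Payload 15.9 kg.
Tool frame: the origin (TCP) lies at the very end of the fingers, on their centre line; the grasp point (between the pads) lies bot.grip_point_offset behind it (bot.grip_point_offset is the distance from the TCP to the grasp point, in m); z points along the fingers, y is the line along which they close (so a half turn about z gives the same grasp; the last joint's range is limited). The gripper opens to 85 mm and grips with 20 to 120 N. Pads are 22 mm wide; open, the fingers measure 114 mm over their backs; the gripper's body (76 mm by 85 mm) begins 54 mm behind the grasp point. The pads swing forward as they close: fully open they stand 13 mm farther back than shut.
Start: joints at [-1.339, 0.213, -0.034, 1.323, 0, 1.571], TCP at [0.115, -0.487, 0.231] pointing down, gripper open.
Joint ranges: [-2.98, 2.98], [-0.74, 1.72], [-1.14, 1.35], [-2.1, 2.04], [-1.57, 1.44], [-3.14, 3.14]. Speed limits (rad/s): [1.89, 1.89, 2.39, 2.57, 3.14, 3.14].

INTERFACE

Orientations are given as a rotation vector (axis times angle).
In Python, from plant import bot gives the robot as it stands.
- The arm moves only by the shell command python3 -m creep 'ROWS' [FORCE]. ROWS is JSON, a list of rows, each an object of numbers: "ax", "ay", "az": the turn, a rotation vector about the world's x, y, z in degrees; "x", "y", "z": the shift along the world's x, y, z in cm; "hand": the finger opening in cm, from 0 to 8.54. A call has 1 to 20 rows; each row is the pose to reach, as a shift and turn from the pose commanded when the call began; what a row does not reach only later rows make up. A row lasts 1/10 s, in which the tool goes at most 50 mm and 8.59 degrees, less where a joint would pass 70% of its speed; a pose out of reach is approached as far as the arm can. A call with a gripper value outside its range is refused whole. The fingers move at their own pace and stop on an object; FORCE is the grip in N (left out, the last holds). Time passes only in rows, so rows that repeat a pose let the fingers close. It gives the time, the measured TCP pose, the force, the opening and the grip force at its end, in the units of the state.
- bot.observe(): the state, without advancing time (a new reading comes with each control period).
- bot.camera(name): name is "side" or "top" or "wrist"; returns the picture (384x512x3 uint8, red, green, blue); there is no depth.
- bot.camera_info(name): a dict with "mtx" (3x3 intrinsics, pixels), "T" (4x4, takes a point from camera to world coordinates). Camera axes: x right, y up, looking along -z (the intrinsics and any distortion apply to the point x, -y, -z); pixel columns grow to the right and rows downward; lengths in m; the calibration is good to about 2 mm. A picture is of the moment at which its call begins: read the wrist's pose just before it. camera_info takes no time and is no camera call; for the wrist camera it gives the pose at the moment of the call.
- bot.sign_off(): hands the job in; it is judged then, once.
Trained networks look in the newest picture that a camera, given by its name, has taken for a name from the list of things; names that differ only in an ending like _2 or _b are one class to them, and where a whole thing is asked for, a point or a joint stands for the part that bears it (a point fixed in the world has none). Each returns a list of dicts, best first, with "p" (0 to 1); they miss things now and then, are a little off and sometimes report something else, mostly with a low value. They report only what shows in the picture. A call takes as long as a camera call. They do not tell look-alikes from the thing itself.
- bot.recognise(camera, target): "bbox" ([left, top, right, bottom] in pixels, round what is visible of it).
- bot.regions_of(camera, target): "pixels" (384x512 bool, what is visible of it) and "bbox" ([left, top, right, bottom] in pixels, round what is visible of it).
The state is a dict: "time_s": time; "q": joint angles; "joint_velocities": joint speeds; "tau": joint torques, N m; "tool_pos": TCP position; "tool_rot": TCP orientation; "ft_force": force on the tool from outside, world axes, zero at the start; "wrist_torque": the same for the moment, N m; "finger_gap": finger opening in m; "finger_force": force on a finger pad.
Only numpy, scipy, OpenCV 4.12 (cv2) and the standard library are available. Lean on these libraries where they do the work, as an engineer would, in place of code of your own. Each camera call takes 0.05 s, during which the arm holds its last target. There are 200 camera calls.

## Working session

There is one attempt and no reset: what is moved stays moved. The work goes in short steps, Python scripts to look and compute and a shell command to move; the robot and the scene stay as the last step left them, time stands still between calls to the robot, and variables do not carry over. Pictures are saved under pics/ and viewed, at most 10 in all, crops included, and the job is handed in when it is done.

```bash
mkdir -p pics; cat > h.py <<'E'
from plant import bot
import numpy as np, cv2
def save(c,n):
    im=bot.camera(c); cv2.imwrite(f'pics/{n}.png',im[:,:,::-1]); return im
def ray(c,u,v,z):
    i=bot.camera_info(c); K=np.array(i['mtx']);T=np.array(i['T'])
    d=np.linalg.inv(K)@[u,v,1]; d=T[:3,:3]@[d[0],-d[1],-d[2]]; o=T[:3,3]
    return (o+d*(z-o[2])/d[2])
def proj(c,p):
    i=bot.camera_info(c); K=np.array(i['mtx']);T=np.array(i['T'])
    q=T[:3,:3].T@(np.array(p)-T[:3,3]); w=K@[q[0],-q[1],-q[2]]; return w[:2]/w[2]
E
python3 - <<'E'
from h import *
print(bot.camera_info('top'))
for c in('top','side'):
    save(c,c+'1')
    for t in('fixture','mount','ball','stop_pin','spare_mount','loupe','hex_key','tweezers'):
        print(c,t,[(np.round(r['bbox']),round(r['p'],2)) for r in bot.recognise(c,t)][:3])
s=bot.observe();print(s['time_s'],s['tool_pos'],s['tool_rot'],bot.grip_point_offset)
E
```

```text
{'mtx': array([[429.20015949,   0.        , 254.3108527 ],
       [  0.        , 429.20015949, 195.31322644],
       [  0.        ,   0.        ,   1.        ]]), 'T': array([[ 0.02344362,  0.99119041, -0.13035322,  0.43916994],
       [-0.99957333,  0.0255123 ,  0.01422239, -0.12364055],
       [ 0.01742271,  0.12996418,  0.9913656 ,  0.97497287],
       [ 0.        ,  0.        ,  0.        ,  1.        ]])}
top fixture [(array([233., 186., 288., 267.]), 0.73)]
top mount [(array([184., 170., 202., 188.]), 0.72), (array([180., 244., 194., 256.]), 0.68), (array([303., 261., 315., 271.]), 0.62)]
top ball [(array([234., 218., 254., 267.]), 0.93), (array([228., 187., 286., 269.]), 0.31)]
top stop_pin [(array([230., 186., 285., 265.]), 0.84)]
top spare_mount [(array([292., 228., 305., 244.]), 0.43)]
top loupe [(array([257., 161., 272., 176.]), 0.66), (array([228., 185., 287., 266.]), 0.61)]
top hex_key [(array([233., 188., 287., 265.]), 0.71)]
top tweezers [(array([291., 190., 292., 193.]), 0.58), (array([254., 158., 273., 173.]), 0.34)]
side fixture [(array([202., 181., 294., 241.]), 0.67)]
side mount [(array([229., 207., 244., 222.]), 0.74), (array([225., 254., 244., 272.]), 0.58), (array([184., 176., 199., 186.]), 0.57)]
side ball [(array([199., 194., 245., 207.]), 0.55)]
side stop_pin [(array([198., 183., 291., 242.]), 0.82)]
side spare_mount [(array([253., 235., 269., 247.]), 0.67)]
side loupe [(array([290., 184., 299., 203.]), 0.6)]
side hex_key []
side tweezers []
0.9 [ 0.11485127 -0.48660234  0.23130681] [-3.12049910e+00 -3.63307698e-01  4.03494950e-05] 0.0187
```

```bash
python3 - <<'E'
import cv2
a=cv2.imread('pics/top1.png')[140:290,165:335]; cv2.imwrite('pics/topc.png',cv2.resize(a,None,fx=4,fy=4,interpolation=cv2.INTER_CUBIC)[:600])
a=cv2.imread('pics/side1.png')[140:290,150:340]; cv2.imwrite('pics/sidec.png',cv2.resize(a,None,fx=4,fy=4,interpolation=cv2.INTER_CUBIC))
E
```

```text
(no output)
```

View pics/topc.png

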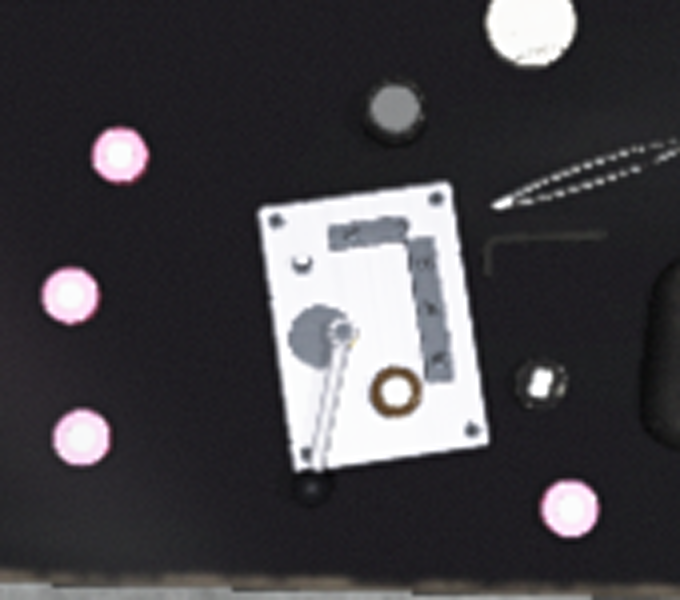

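View pics/sidec.png

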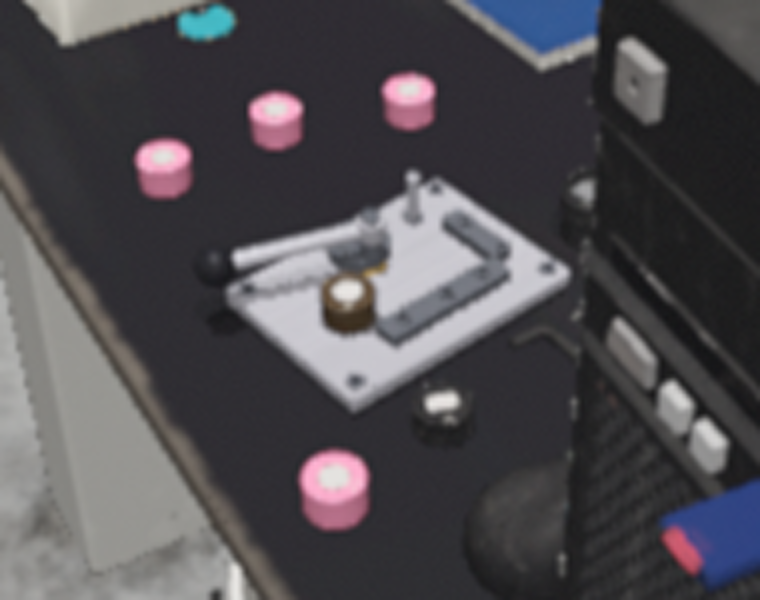

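The top crop shows the fixture with corners at about (258,210), (450,182), (488,442) and (295,472). The brown mount is at (396,391), the lever is open with the ball at (312,488), and the spare mount is at (542,384). Pink decoys stand away from the fixture. The side view agrees with this.

```bash
cat >> h.py <<'E'
def fit(A,B):
    A=np.array(A,float)[:,:2];B=np.array(B,float)[:,:2];a=A-A.mean(0);b=B-B.mean(0)
    th=np.arctan2((a[:,0]*b[:,1]-a[:,1]*b[:,0]).sum(),(a*b).sum())
    R=np.array([[np.cos(th),-np.sin(th)],[np.sin(th),np.cos(th)]]);t=B.mean(0)-R@A.mean(0)
    return th,R,t,(A@R.T+t-B)*1000
E
python3 - <<'E'
from h import *
P=lambda u,v,z:ray('top',165+u/4-.375,140+v/4-.375,z)
W=[P(258,210,.012),P(450,182,.012),P(488,442,.012),P(295,472,.012)]
F=np.array([(75,55),(75,-55),(-75,-55),(-75,55)])/1000
th,R,t,e=fit(F,W);print('fix',np.degrees(th),t,e.round(1))
inv=lambda p:((p[:2]-t)@R*1000).round(1)
m=P(396,391,.031);b=P(312,488,.038);pv=P(343,332,.04);sp=P(302,263,.042)
for n,p in dict(mount=m,ball=b,pivot=pv,pin=sp,spare=P(542,384,.017),loupe=P(395,110,.034),hex=P(490,240,.006),pink=P(570,508,.02)).items(): print(n,p.round(4),inv(p))
for f in [(30,-10),(-3,18)]: print(f,R@np.array(f)/1000+t)
b2=inv(b)-[-3,18];print('lever',2.88-np.arctan2(b2[1],b2[0]),np.hypot(*b2))
E
```

```text
fix 9.641434835735671 [ 0.50799132 -0.14668913] [[ 1.1  0.4]
 [ 0.7  0.4]
 [-1.2 -1.1]
 [-0.6  0.3]]
mount [ 0.4709 -0.1598  0.031 ] [-38.8  -6.7]
ball [ 0.4175 -0.1153  0.038 ] [-84.   46.1]
pivot [ 0.5019 -0.1299  0.04  ] [-3.2 17.6]
pin [ 0.5389 -0.1066  0.042 ] [37.2 34.4]
spare [ 0.4772 -0.2416  0.017 ] [-46.3 -88.4]
loupe [ 0.6268 -0.1559  0.034 ] [115.6 -29. ]
hex [ 0.5586 -0.2125  0.006 ] [ 38.9 -73.3]
pink [ 0.4095 -0.2573  0.02  ] [-115.7  -92.5]
(30, -10) [ 0.53924239 -0.15152343]
(-3, 18) [ 0.50201902 -0.12944583]
lever 0.0723299296680624 85.73569851584578
```

The fit is consistent: the mount is at fixture (-39,-7), the lever at 0.07 rad, and the lever radius checks at 85.7 mm. Next I move above the start of the slide with the fingers shut and the closing line along world x.

```bash
python3 -m creep '[{"x":3,"y":3,"z":-1,"az":8,"hand":0},{"x":6.5,"y":6.5,"z":-2,"az":16,"hand":0},{"x":10,"y":10,"z":-3,"az":24,"hand":0},{"x":13.5,"y":13.5,"z":-4,"az":32,"hand":0},{"x":17,"y":17,"z":-5,"az":40,"hand":0},{"x":20.5,"y":20.5,"z":-6,"az":48,"hand":0},{"x":24,"y":24,"z":-7,"az":56,"hand":0},{"x":27,"y":28,"z":-8,"az":64,"hand":0},{"x":29,"y":31,"z":-8,"az":72,"hand":0},{"x":30,"y":31.7,"z":-8,"az":76.7,"hand":0},{"x":30,"y":31.7,"z":-8,"az":76.7,"hand":0},{"x":30,"y":31.7,"z":-8,"az":76.7,"hand":0},{"x":30,"y":31.7,"z":-8,"az":76.7,"hand":0}]' 40
python3 - <<'E'
from h import *
s=bot.observe();print(s['time_s'],s['q'],s['tool_pos'],s['tool_rot'],s['finger_gap'])
save('wrist','w1')
for t in('mount','ball','stop_pin','fixture'):
    print(t,[(np.round(r['bbox']),round(r['p'],2)) for r in bot.recognise('wrist',t)][:3])
th=np.radians(9.64);R=np.array([[np.cos(th),-np.sin(th)],[np.sin(th),np.cos(th)]]);t=np.array([.508,-.1467])
for f in [(75,55,12),(75,-55,12),(-75,-55,12),(-75,55,12),(45,-25,21),(-37,-25,21),(-39,-7,31)]: print(f,proj('wrist',[*(R@np.array(f[:2])/1000+t),f[2]/1000]).round())
E
```

```text
0.9 [-1.33899640e+00  2.12887259e-01 -3.44135798e-02  1.32351384e+00
 -2.37248364e-05  1.57078759e+00] [ 0.11485127 -0.48660234  0.23130681] [-3.12049910e+00 -3.63307698e-01  4.03494950e-05] 0.08546476030050486
mount []
ball []
stop_pin []
fixture []
(75, 55, 12) [-151. -571.]
(75, -55, 12) [   5. -554.]
(-75, -55, 12) [  42. -252.]
(-75, 55, 12) [ -83. -263.]
(45, -25, 21) [ -39. -512.]
(-37, -25, 21) [ -11. -336.]
(-39, -7, 31) [ -46. -354.]invalid input at $[0]: expected keys ax, ay, az, x, y, z, hand
```

View pics/w1.png

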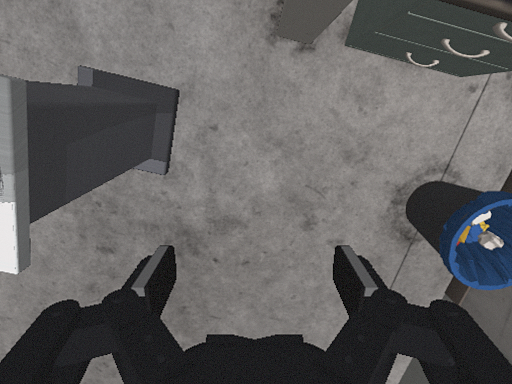

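The command was refused because every row needs all keys, so the arm has not moved. The wrist picture shows only the floor and the open fingers, at about (155,280) and (355,280).

```bash
python3 -m creep '[{"ax":0,"ay":0,"x":3,"y":3,"z":-1,"az":8,"hand":0},{"ax":0,"ay":0,"x":6.5,"y":6.5,"z":-2,"az":16,"hand":0},{"ax":0,"ay":0,"x":10,"y":10,"z":-3,"az":24,"hand":0},{"ax":0,"ay":0,"x":13.5,"y":13.5,"z":-4,"az":32,"hand":0},{"ax":0,"ay":0,"x":17,"y":17,"z":-5,"az":40,"hand":0},{"ax":0,"ay":0,"x":20.5,"y":20.5,"z":-6,"az":48,"hand":0},{"ax":0,"ay":0,"x":24,"y":24,"z":-7,"az":56,"hand":0},{"ax":0,"ay":0,"x":27,"y":28,"z":-8,"az":64,"hand":0},{"ax":0,"ay":0,"x":29,"y":31,"z":-8,"az":72,"hand":0},{"ax":0,"ay":0,"x":30,"y":31.7,"z":-8,"az":76.7,"hand":0},{"ax":0,"ay":0,"x":30,"y":31.7,"z":-8,"az":76.7,"hand":0},{"ax":0,"ay":0,"x":30,"y":31.7,"z":-8,"az":76.7,"hand":0},{"ax":0,"ay":0,"x":30,"y":31.7,"z":-8,"az":76.7,"hand":0}]' 40
python3 - <<'E'
from h import *
s=bot.observe();print(s['time_s'],s['q'],s['tool_pos'],s['tool_rot'],s['finger_gap'])
save('wrist','w2')
for t in('mount','ball','stop_pin','fixture'):
    print(t,[(np.round(r['bbox']),round(r['p'],2)) for r in bot.recognise('wrist',t)][:3])
th=np.radians(9.64);R=np.array([[np.cos(th),-np.sin(th)],[np.sin(th),np.cos(th)]]);t=np.array([.508,-.1467])
for f in [(75,55,12),(75,-55,12),(-75,-55,12),(-75,55,12),(45,-25,21),(-37,-25,21),(-39,-7,31)]: print(f,proj('wrist',[*(R@np.array(f[:2])/1000+t),f[2]/1000]).round())
E
```

```text
time_s: 2.45
tool_pos: [0.4143, -0.1703, 0.1513]
tool_rot: [2.225, 2.218, -0.0]
ft_force: [-1.0, 0.4, -0.1]
finger_gap: 0.0001
finger_force: 0.0
2.45 [-3.89952238e-01  1.38907525e-01 -3.29217557e-01  1.10274572e+00
 -1.96451272e-04  1.18430329e+00] [ 0.41428674 -0.1703385   0.15134814] [ 2.22527515e+00  2.21759078e+00 -3.29815347e-04] 9.824241695134781e-05
mount [(array([298., 161., 326., 191.]), 0.87), (array([443.,   0., 488.,  20.]), 0.59), (array([246., 110., 360., 157.]), 0.37)]
ball [(array([247., 114., 359., 158.]), 0.68)]
stop_pin [(array([248.,  94., 418., 219.]), 0.63)]
fixture [(array([246.,  93., 418., 221.]), 0.88)]
(75, 55, 12) [419.  91.]
(75, -55, 12) [417. 198.]
(-75, -55, 12) [280. 219.]
(-75, 55, 12) [264. 118.]
(45, -25, 21) [393. 178.]
(-37, -25, 21) [313. 191.]
(-39, -7, 31) [311. 177.]
```

View pics/w2.png

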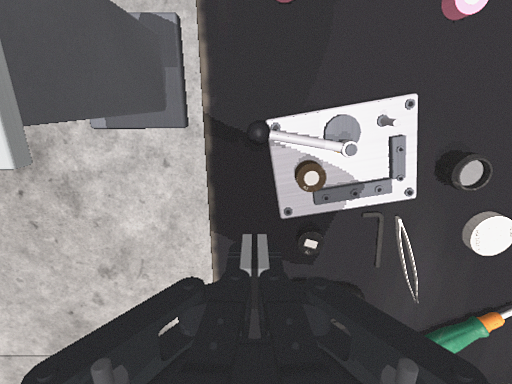

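The wrist view confirms the fixture model to about 2 px (mount at (311,177), ball at (259,132)). I'll descend behind the mount and start sliding.

```bash
python3 -m creep '[{"ax":0,"ay":0,"az":0,"x":0.4,"y":0.1,"z":-4,"hand":0},{"ax":0,"ay":0,"az":0,"x":0.8,"y":0.1,"z":-8,"hand":0},{"ax":0,"ay":0,"az":0,"x":1,"y":0.2,"z":-11,"hand":0},{"ax":0,"ay":0,"az":0,"x":1.2,"y":0.2,"z":-13.1,"hand":0},{"ax":0,"ay":0,"az":0,"x":1.2,"y":0.2,"z":-13.1,"hand":0},{"ax":0,"ay":0,"az":0,"x":1.7,"y":0.3,"z":-13.1,"hand":0},{"ax":0,"ay":0,"az":0,"x":2.1,"y":0.35,"z":-13.1,"hand":0},{"ax":0,"ay":0,"az":0,"x":2.5,"y":0.4,"z":-13.1,"hand":0},{"ax":0,"ay":0,"az":0,"x":2.9,"y":0.45,"z":-13.1,"hand":0},{"ax":0,"ay":0,"az":0,"x":3.3,"y":0.5,"z":-13.1,"hand":0},{"ax":0,"ay":0,"az":0,"x":3.7,"y":0.55,"z":-13.1,"hand":0},{"ax":0,"ay":0,"az":0,"x":4.1,"y":0.6,"z":-13.1,"hand":0},{"ax":0,"ay":0,"az":0,"x":4.5,"y":0.7,"z":-13.1,"hand":0},{"ax":0,"ay":0,"az":0,"x":5,"y":0.75,"z":-13.1,"hand":0}]'
python3 - <<'E'
from h import *
im=save('top','t2');a=im[160:270,200:310,::-1];cv2.imwrite('pics/t2c.png',cv2.resize(a,None,fx=5,fy=5,interpolation=cv2.INTER_CUBIC))
im=save('side','s2');a=im[160:270,180:310,::-1];cv2.imwrite('pics/s2c.png',cv2.resize(a,None,fx=5,fy=5,interpolation=cv2.INTER_CUBIC))
for c in('top','side'):print(c,[(np.round(r['bbox']),round(r['p'],2)) for r in bot.recognise(c,'mount')][:4])
E
```

```text
time_s: 4.1
tool_pos: [0.4651, -0.162, 0.0203]
tool_rot: [-2.222, -2.221, 0.0]
ft_force: [0.1, -0.1, 0.4]
finger_gap: 0.0001
finger_force: 0.1
top [(array([180., 242., 191., 254.]), 0.56), (array([177., 208., 190., 220.]), 0.45)]
side [(array([254., 160., 260., 169.]), 0.6), (array([224., 250., 245., 271.]), 0.53)]
```

View pics/s2c.png

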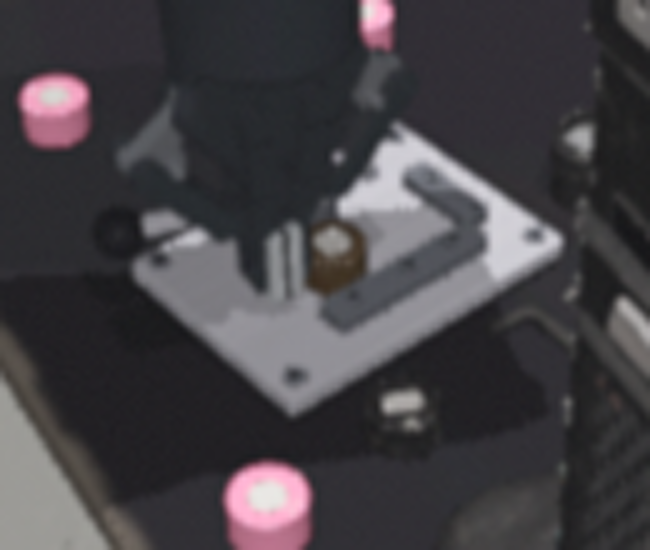

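The side view shows the closed fingers at crop (285,265), right behind the mount with its patch at (333,240). The mount is still standing flat. I'll compute the finger-to-mount offset.

```bash
cat >> h.py <<'E'
TH=np.radians(9.64);RF=np.array([[np.cos(TH),-np.sin(TH)],[np.sin(TH),np.cos(TH)]]);TF=np.array([.508,-.1467])
def F(p): return ((np.array(p)[:2]-TF)@RF*1000).round(1)
def W(*f): return RF@np.array(f)/1000+TF
E
python3 - <<'E'
from h import *
p=ray('side',180+333/5-.4,160+240/5-.4,.031);print(p,F(p),'tip',F(bot.observe()['tool_pos']),'seat',W(30,-10),proj('side',[*W(30,-10),.031]))
E
```

```text
[ 0.49528722 -0.1598364   0.031     ] [-14.7 -10.8] tip [-45.1  -7.9] seat [ 0.53925095 -0.15153508] [262.11095803 198.4629667 ]
```

Finger half-depth is about 15 mm, as assumed. There are 44.7 mm left along the fence.

```bash
python3 -m creep '[{"ax":0,"ay":0,"az":0,"x":0.5,"y":0.08,"z":0,"hand":0},{"ax":0,"ay":0,"az":0,"x":1,"y":0.16,"z":0,"hand":0},{"ax":0,"ay":0,"az":0,"x":1.5,"y":0.24,"z":0,"hand":0},{"ax":0,"ay":0,"az":0,"x":2,"y":0.32,"z":0,"hand":0},{"ax":0,"ay":0,"az":0,"x":2.5,"y":0.4,"z":0,"hand":0},{"ax":0,"ay":0,"az":0,"x":3,"y":0.48,"z":0,"hand":0},{"ax":0,"ay":0,"az":0,"x":3.4,"y":0.55,"z":0,"hand":0},{"ax":0,"ay":0,"az":0,"x":3.7,"y":0.6,"z":0,"hand":0},{"ax":0,"ay":0,"az":0,"x":4,"y":0.65,"z":0,"hand":0},{"ax":0,"ay":0,"az":0,"x":4.1,"y":0.65,"z":0,"hand":0},{"ax":0,"ay":0,"az":0,"x":4.2,"y":0.65,"z":0,"hand":0}]'
```

```text
time_s: 5.4
tool_pos: [0.5069, -0.1556, 0.0203]
tool_rot: [-2.222, -2.221, 0.0]
ft_force: [0.1, -0.1, 0.3]
finger_gap: 0.0001
finger_force: 0.1
```

```bash
python3 -m creep '[{"ax":0,"ay":0,"az":0,"x":0.05,"y":0,"z":0,"hand":0},{"ax":0,"ay":0,"az":0,"x":0.1,"y":0,"z":0,"hand":0},{"ax":0,"ay":0,"az":0,"x":0.15,"y":0,"z":0,"hand":0}]'
```

```text
time_s: 5.7
tool_pos: [0.5083, -0.1556, 0.0203]
tool_rot: [-2.222, -2.221, 0.0]
ft_force: [-0.2, -0.1, 0.2]
finger_gap: 0.0002
finger_force: 0.1
```

```bash
python3 -m creep '[{"ax":0,"ay":0,"az":0,"x":0.05,"y":0,"z":0,"hand":0},{"ax":0,"ay":0,"az":0,"x":0.1,"y":0,"z":0,"hand":0},{"ax":0,"ay":0,"az":0,"x":0.1,"y":0,"z":0,"hand":0}]'
python3 - <<'E'
from h import *
im=save('side','s3');a=im[160:270,180:310,::-1];cv2.imwrite('pics/s3c.png',cv2.resize(a,None,fx=5,fy=5,interpolation=cv2.INTER_CUBIC))
E
```

```text
time_s: 6.0
tool_pos: [0.5094, -0.1556, 0.0203]
tool_rot: [2.222, 2.221, -0.0]
ft_force: [0.1, 0.4, -1.1]
finger_gap: -0.0002
finger_force: 0.0
```

View pics/s3c.png

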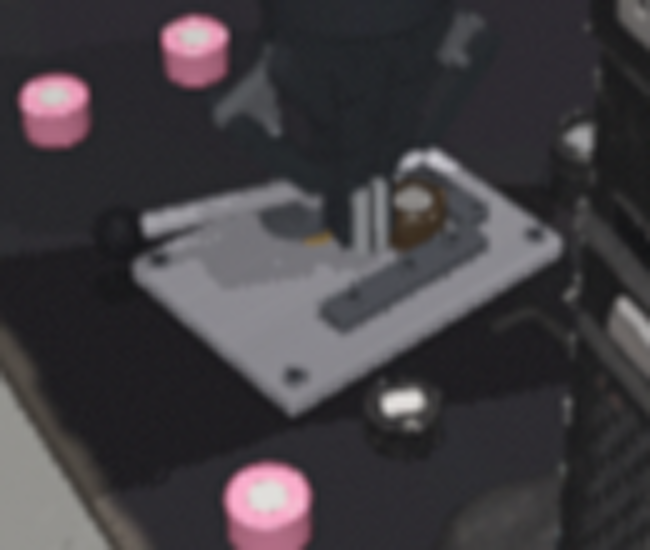

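The mount's patch is at crop (413,200), i.e. pixel (262.2,199.6), against (262.1,198.5) predicted for the seat. It is nearly home, so I nudge it until a contact force shows.

```bash
python3 -m creep '[{"ax":0,"ay":0,"az":0,"x":0.05,"y":0,"z":0,"hand":0},{"ax":0,"ay":0,"az":0,"x":0.1,"y":0,"z":0,"hand":0},{"ax":0,"ay":0,"az":0,"x":0.1,"y":0,"z":0,"hand":0}]'
```

```text
time_s: 6.35
tool_pos: [0.5104, -0.1556, 0.0203]
tool_rot: [2.222, 2.221, 0.0]
ft_force: [0.0, 0.9, 0.5]
finger_gap: 0.0001
finger_force: 0.0
```

```bash
python3 -m creep '[{"ax":0,"ay":0,"az":0,"x":0.05,"y":0,"z":0,"hand":0},{"ax":0,"ay":0,"az":0,"x":0.05,"y":0,"z":0,"hand":0}]'
```

```text
time_s: 6.55
tool_pos: [0.5109, -0.1556, 0.0203]
tool_rot: [-2.222, -2.221, -0.0]
ft_force: [-0.5, -0.3, -0.4]
finger_gap: 0.0004
finger_force: 0.0
```

```bash
python3 -m creep '[{"ax":0,"ay":0,"az":0,"x":0.05,"y":0,"z":0,"hand":0},{"ax":0,"ay":0,"az":0,"x":0.1,"y":0,"z":0,"hand":0}]'
```

```text
time_s: 6.75
tool_pos: [0.5119, -0.1556, 0.0203]
tool_rot: [-2.222, -2.221, 0.0]
ft_force: [-0.3, 0.3, -0.4]
finger_gap: 0.0002
finger_force: 0.2
```

```bash
python3 -m creep '[{"ax":0,"ay":0,"az":0,"x":0.05,"y":0,"z":0,"hand":0},{"ax":0,"ay":0,"az":0,"x":0.05,"y":0,"z":0,"hand":0}]'
```

```text
time_s: 6.95
tool_pos: [0.5122, -0.1556, 0.0202]
tool_rot: [-2.222, -2.221, 0.0]
ft_force: [-1.0, 0.3, 1.3]
finger_gap: -0.0003
finger_force: 0.9
```

```bash
python3 -m creep '[{"ax":0,"ay":0,"az":0,"x":0.05,"y":0,"z":0,"hand":0},{"ax":0,"ay":0,"az":0,"x":0.05,"y":0,"z":0,"hand":0}]'
```

```text
time_s: 7.15
tool_pos: [0.5125, -0.1556, 0.0202]
tool_rot: [-2.222, -2.221, 0.001]
ft_force: [-4.7, 0.1, 1.1]
finger_gap: -0.0
finger_force: 2.2
```

The reaction from the stop is -4.7 N, so the mount is home with the lever open. Now I compute the lever path.

```bash
python3 - <<'E'
from h import *
print(bot.observe()['q'])
piv=W(-3,18)+[.001,0]
for d,al in((35,[.07]),(19.5,np.r_[.07,np.arange(.2,2.36,.1),2.34])):
  for a in al:
    w=2.88-a+TH;u=np.array([np.cos(w),np.sin(w)]);n=np.array([-u[1],u[0]])
    p=piv+.060*u+d/1000*n
    print(d,round(a,2),(p*100).round(1),'yaw',round(np.degrees(w)-90,1),end=' | ')
  print()
E
```

```text
[-2.94655022e-01  4.20008611e-01 -3.07212032e-01  8.44301566e-01
 -1.83171679e-04  1.27654758e+00]
35 0.07 [ 43.8 -15.4] yaw 80.6 | 
19.5 0.07 [ 44.1 -13.9] yaw 80.6 | 19.5 0.2 [ 44.  -13.1] yaw 73.2 | 19.5 0.3 [ 44.  -12.4] yaw 67.5 | 19.5 0.4 [ 44.1 -11.8] yaw 61.7 | 19.5 0.5 [ 44.2 -11.2] yaw 56.0 | 19.5 0.6 [ 44.4 -10.6] yaw 50.3 | 19.5 0.7 [ 44.7 -10. ] yaw 44.5 | 19.5 0.8 [45.  -9.5] yaw 38.8 | 19.5 0.9 [45.4 -9. ] yaw 33.1 | 19.5 1.0 [45.8 -8.5] yaw 27.4 | 19.5 1.1 [46.3 -8.1] yaw 21.6 | 19.5 1.2 [46.8 -7.7] yaw 15.9 | 19.5 1.3 [47.3 -7.4] yaw 10.2 | 19.5 1.4 [47.9 -7.1] yaw 4.4 | 19.5 1.5 [48.5 -6.9] yaw -1.3 | 19.5 1.6 [49.1 -6.8] yaw -7.0 | 19.5 1.7 [49.7 -6.7] yaw -12.8 | 19.5 1.8 [50.4 -6.6] yaw -18.5 | 19.5 1.9 [51.  -6.7] yaw -24.2 | 19.5 2.0 [51.6 -6.8] yaw -29.9 | 19.5 2.1 [52.2 -6.9] yaw -35.7 | 19.5 2.2 [52.8 -7.2] yaw -41.4 | 19.5 2.3 [53.4 -7.4] yaw -47.1 | 19.5 2.34 [53.6 -7.6] yaw -49.4 |
```

```bash
python3 -m creep '[{"ax":0,"ay":0,"az":0,"x":-1,"y":-0.15,"z":0,"hand":0},{"ax":0,"ay":0,"az":0,"x":-3,"y":-0.5,"z":0,"hand":0},{"ax":0,"ay":0,"az":0,"x":-5.5,"y":-0.9,"z":0.7,"hand":0},{"ax":0,"ay":0,"az":8,"x":-8,"y":-1.3,"z":0.7,"hand":0},{"ax":0,"ay":0,"az":16,"x":-8.3,"y":-1.4,"z":0.7,"hand":0},{"ax":0,"ay":0,"az":24,"x":-8.3,"y":-1.4,"z":0.7,"hand":0},{"ax":0,"ay":0,"az":32,"x":-8.3,"y":-1.4,"z":0.7,"hand":0},{"ax":0,"ay":0,"az":40,"x":-8.3,"y":-1.4,"z":0.7,"hand":0},{"ax":0,"ay":0,"az":48,"x":-8.3,"y":-1.4,"z":0.7,"hand":0},{"ax":0,"ay":0,"az":56,"x":-8.3,"y":-1.4,"z":0.7,"hand":0},{"ax":0,"ay":0,"az":64,"x":-8,"y":-1.2,"z":0.7,"hand":0},{"ax":0,"ay":0,"az":72,"x":-7.8,"y":-0.8,"z":0.7,"hand":0},{"ax":0,"ay":0,"az":80,"x":-7.5,"y":-0.4,"z":0.7,"hand":0},{"ax":0,"ay":0,"az":80,"x":-7.5,"y":-0.4,"z":0.7,"hand":0}]'
python3 - <<'E'
from h import *
print(bot.observe()['q'])
im=save('side','s4');a=im[160:270,180:310,::-1];cv2.imwrite('pics/s4c.png',cv2.resize(a,None,fx=5,fy=5,interpolation=cv2.INTER_CUBIC))
E
```

```text
time_s: 8.55
tool_pos: [0.4378, -0.1594, 0.0274]
tool_rot: [0.27, 3.129, 0.0]
ft_force: [-0.4, -0.3, 0.4]
finger_gap: -0.0002
finger_force: 0.0
[-3.49329771e-01  2.87657282e-01 -4.84858478e-01  7.97723063e-01
  1.76171210e-04 -1.77354550e-01]
```

View pics/s4c.png

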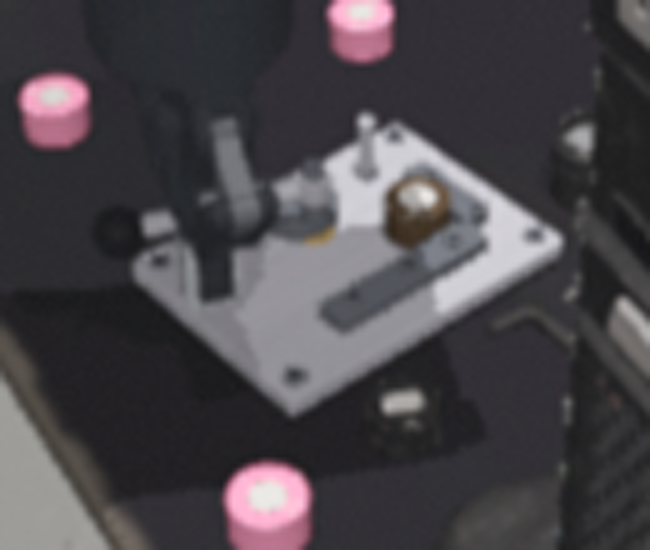

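The side view shows the mount in the corner (patch at (418,197)), with the finger beside the open lever bar at (215,275). Now I push the lever round.

```bash
python3 -m creep '[{"ax":0,"ay":0,"az":0,"x":0.2,"y":1,"z":0,"hand":0},{"ax":0,"ay":0,"az":0,"x":0.3,"y":1.6,"z":0,"hand":0},{"ax":0,"ay":0,"az":0,"x":0.3,"y":2.1,"z":0,"hand":0},{"ax":0,"ay":0,"az":-7,"x":0.2,"y":2.9,"z":0,"hand":0},{"ax":0,"ay":0,"az":-13,"x":0.2,"y":3.6,"z":0,"hand":0},{"ax":0,"ay":0,"az":-18,"x":0.3,"y":4.2,"z":0,"hand":0},{"ax":0,"ay":0,"az":-24,"x":0.4,"y":4.8,"z":0,"hand":0},{"ax":0,"ay":0,"az":-30,"x":0.6,"y":5.4,"z":0,"hand":0},{"ax":0,"ay":0,"az":-35,"x":0.9,"y":6,"z":0,"hand":0},{"ax":0,"ay":0,"az":-41,"x":1.2,"y":6.5,"z":0,"hand":0},{"ax":0,"ay":0,"az":-47,"x":1.6,"y":7,"z":0,"hand":0},{"ax":0,"ay":0,"az":-53,"x":2,"y":7.5,"z":0,"hand":0},{"ax":0,"ay":0,"az":-58,"x":2.5,"y":7.9,"z":0,"hand":0},{"ax":0,"ay":0,"az":-64,"x":3,"y":8.3,"z":0,"hand":0},{"ax":0,"ay":0,"az":-70,"x":3.5,"y":8.6,"z":0,"hand":0},{"ax":0,"ay":0,"az":-76,"x":4.1,"y":8.9,"z":0,"hand":0},{"ax":0,"ay":0,"az":-81,"x":4.7,"y":9.1,"z":0,"hand":0}]'
python3 - <<'E'
from h import *
im=save('side','s5');a=im[160:270,180:310,::-1];cv2.imwrite('pics/s5c.png',cv2.resize(a,None,fx=5,fy=5,interpolation=cv2.INTER_CUBIC))
E
```

```text
time_s: 10.3
tool_pos: [0.4848, -0.0681, 0.0272]
tool_rot: [-2.246, -2.196, 0.001]
ft_force: [-2.1, -0.6, 1.0]
finger_gap: 0.0001
finger_force: 0.6
```

View pics/s5c.png

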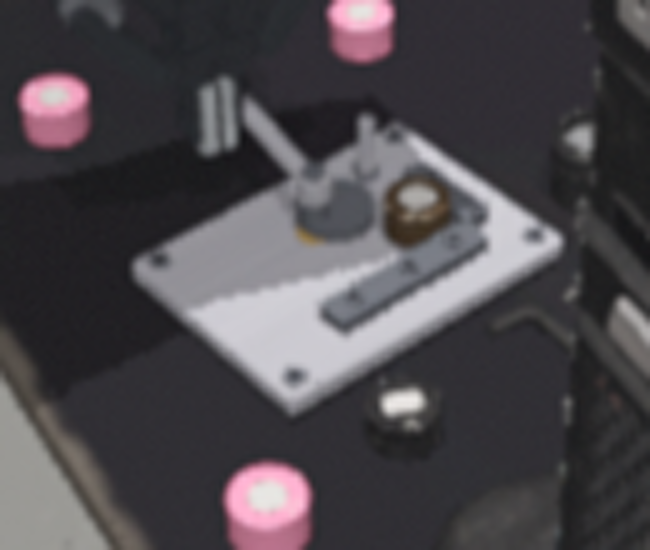

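The lever bar has swung to about 1.5 rad with the finger behind it at (218,115), and the mount is undisturbed. I continue, slower once the cam bites.

```bash
python3 -m creep '[{"ax":0,"ay":0,"az":-6,"x":0.6,"y":0.1,"z":0,"hand":0},{"ax":0,"ay":0,"az":-12,"x":1.2,"y":0.2,"z":0,"hand":0},{"ax":0,"ay":0,"az":-17,"x":1.9,"y":0.3,"z":0,"hand":0},{"ax":0,"ay":0,"az":-20,"x":2.2,"y":0.25,"z":0,"hand":0},{"ax":0,"ay":0,"az":-23,"x":2.5,"y":0.2,"z":0,"hand":0},{"ax":0,"ay":0,"az":-26,"x":2.8,"y":0.15,"z":0,"hand":0},{"ax":0,"ay":0,"az":-29,"x":3.1,"y":0.1,"z":0,"hand":0},{"ax":0,"ay":0,"az":-32,"x":3.4,"y":0.05,"z":0,"hand":0},{"ax":0,"ay":0,"az":-35,"x":3.7,"y":0,"z":0,"hand":0},{"ax":0,"ay":0,"az":-38,"x":4,"y":-0.15,"z":0,"hand":0},{"ax":0,"ay":0,"az":-40,"x":4.3,"y":-0.3,"z":0,"hand":0}]'
```

```text
time_s: 11.45
tool_pos: [0.5273, -0.071, 0.0271]
tool_rot: [-2.858, -1.301, 0.001]
ft_force: [-1.4, 2.9, 1.8]
finger_gap: 0.0001
finger_force: 1.9
```

```bash
python3 -m creep '[{"ax":0,"ay":0,"az":-2,"x":0.2,"y":-0.05,"z":0,"hand":0},{"ax":0,"ay":0,"az":-4,"x":0.4,"y":-0.15,"z":0,"hand":0},{"ax":0,"ay":0,"az":-6,"x":0.6,"y":-0.25,"z":0,"hand":0},{"ax":0,"ay":0,"az":-6,"x":0.6,"y":-0.25,"z":0,"hand":0}]'
```

```text
time_s: 11.85
tool_pos: [0.5336, -0.0739, 0.0272]
tool_rot: [-2.923, -1.151, 0.001]
ft_force: [-0.6, -0.4, -0.2]
finger_gap: 0.0003
finger_force: 0.3
```

```bash
python3 -m creep '[{"ax":0,"ay":0,"az":-2,"x":0.1,"y":-0.1,"z":0,"hand":0},{"ax":0,"ay":0,"az":-2,"x":0.2,"y":-0.2,"z":0,"hand":0},{"ax":0,"ay":0,"az":-2,"x":0.2,"y":-0.2,"z":0,"hand":0}]'
```

```text
time_s: 12.15
tool_pos: [0.5358, -0.0761, 0.0273]
tool_rot: [-2.942, -1.103, -0.0]
ft_force: [-0.2, 1.3, 0.0]
finger_gap: 0.0005
finger_force: 0.6
```

```bash
python3 -m creep '[{"ax":0,"ay":0,"az":0,"x":0.05,"y":-0.05,"z":0,"hand":0},{"ax":0,"ay":0,"az":0,"x":0.05,"y":-0.05,"z":0,"hand":0}]'
```

```text
time_s: 12.35
tool_pos: [0.5363, -0.0766, 0.0273]
tool_rot: [-2.942, -1.101, 0.0]
ft_force: [-1.3, 2.2, -0.3]
finger_gap: 0.0001
finger_force: 0.9
```

```bash
python3 -m creep '[{"ax":0,"ay":0,"az":0,"x":0.07,"y":-0.07,"z":0,"hand":0},{"ax":0,"ay":0,"az":0,"x":0.14,"y":-0.14,"z":0,"hand":0},{"ax":0,"ay":0,"az":0,"x":0.14,"y":-0.14,"z":0,"hand":0}]'
```

```text
time_s: 12.65
tool_pos: [0.5373, -0.0775, 0.0272]
tool_rot: [-2.941, -1.1, 0.001]
ft_force: [-3.6, 6.9, 3.3]
finger_gap: -0.0002
finger_force: 3.9
```

```bash
python3 -m creep '[{"ax":0,"ay":0,"az":0,"x":0.05,"y":-0.07,"z":0,"hand":0},{"ax":0,"ay":0,"az":0,"x":0.1,"y":-0.14,"z":0,"hand":0},{"ax":0,"ay":0,"az":0,"x":0.1,"y":-0.14,"z":0,"hand":0}]'
```

```text
time_s: 12.95
tool_pos: [0.5376, -0.078, 0.0271]
tool_rot: [-2.939, -1.1, 0.001]
ft_force: [-9.1, 14.1, 8.3]
finger_gap: -0.0004
finger_force: 8.7
```

The force climbs stiffly, so the bar is on the pin. I back off, lift clear and check.

```bash
python3 -m creep '[{"ax":0,"ay":0,"az":0,"x":-0.3,"y":0.4,"z":0,"hand":0},{"ax":0,"ay":0,"az":0,"x":-1.5,"y":2,"z":0,"hand":0},{"ax":0,"ay":0,"az":0,"x":-2.5,"y":3,"z":2,"hand":0},{"ax":0,"ay":0,"az":0,"x":-4,"y":3,"z":6,"hand":0},{"ax":0,"ay":0,"az":0,"x":-8,"y":3,"z":10,"hand":0},{"ax":0,"ay":0,"az":0,"x":-12,"y":3,"z":14,"hand":0},{"ax":0,"ay":0,"az":0,"x":-16,"y":1,"z":16,"hand":0},{"ax":0,"ay":0,"az":0,"x":-18,"y":0,"z":18,"hand":0},{"ax":0,"ay":0,"az":0,"x":-18,"y":0,"z":18,"hand":0},{"ax":0,"ay":0,"az":0,"x":-18,"y":0,"z":18,"hand":0}]'
python3 - <<'E'
from h import *
im=save('side','s6');a=im[160:270,180:310,::-1]
im=save('top','t6');b=im[160:270,200:330,::-1]
r=lambda a:cv2.resize(a,None,fx=3,fy=3,interpolation=cv2.INTER_CUBIC);cv2.imwrite('pics/s6c.png',np.hstack([r(a),r(b)]))
E
```

```text
time_s: 13.95
tool_pos: [0.3593, -0.0799, 0.2079]
tool_rot: [2.942, 1.098, 0.003]
ft_force: [0.3, -0.4, -0.1]
finger_gap: 0.0001
finger_force: 0.0
```

View pics/s6c.png

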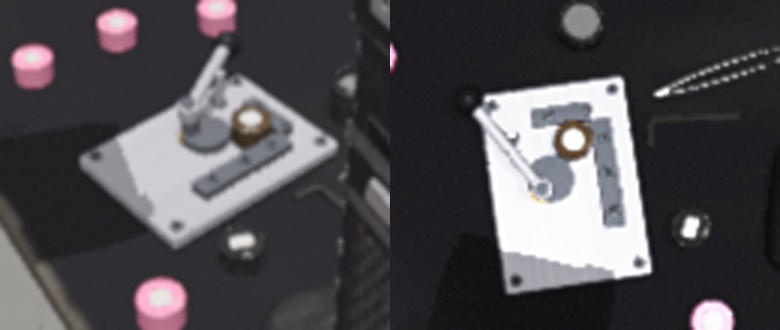

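The top view shows the ball at (468,99), the hub at (543,188) and the mount at (572,141) in the corner, with the bar at the pin and the bystanders unmoved. I'll check the numbers.

```bash
python3 - <<'E'
from h import *
P=lambda u,v,z:ray('top',200+(u-390)/3-.33,160+v/3-.33,z)
b=F(P(468,99,.038));h=F(P(543,188,.045));m=F(P(572,141,.031));d=b-h;e=b-[-3,18]
print(b,h,m,2.88-np.arctan2(d[1],d[0]),2.88-np.arctan2(e[1],e[0]),np.hypot(*d))
E
```

```text
[70.  61.9] [-3. 17.] [29.1 -9.4] 2.32857434020096 2.338573856220031 85.70303378527507
```

Lever at about 2.33 rad and mount at (29.1,-9.4) against the seat at (30,-10): closed and seated.

```bash
python3 -c "
from plant import bot
print(bot.sign_off())"
```

```text
the job is handed in; nothing more can be done
None
```

The job is handed in: the mount was slid home with the lever open and then locked by the cam, with the lever at about 2.33 rad on its stop pin, the mount measured within about 1 mm of the seat, the bystanders apparently unmoved and the arm clear; the cam's press on the mount could not be measured directly, and sign-off returned no verdict.

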